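# Feed a short board under the shear guard with the push stick

### The arm

A 6-joint arm with a two-finger parallel gripper is mounted at the origin on the work surface. World frame = base frame: x ahead of the robot, y to its left, z up, the work surface at z = 0. Lengths are in m, angles in rad, forces in N, time in s.
With the tool pointing down it reaches from about 0.375 to 0.9 m from the base axis. Payload 3.1 kg.
Tool frame: the origin (TCP) lies between the finger pads; the fingertips stand 8 mm ahead of it and the grasp point (between the pads) lies 11 mm behind it; z points along the fingers, y is the line along which they close (so a half turn about z gives the same grasp; the last joint's range is limited). The gripper opens to 87 mm and grips with 3 to 60 N. Pads are 19 mm wide; open, the fingers measure 117 mm over their backs; the gripper's body (75 mm by 190 mm) begins 51 mm behind the grasp point.
Start: joints at [-0.178, 0.527, 1.433, -0, 1.181, -0.178], TCP at [0.625, 0, 0.231] pointing down, gripper open.
Joint ranges: [-3.08, 3.08], [-0.75, 2.2], [0.22, 2.44], [-1.43, 4.57], [0, 2.65], [-2.85, 2.85]. Speed limits (rad/s): [2.79, 2.79, 3.14, 3.14, 3.14, 3.14].

### API

Orientations are given as a unit quaternion [x, y, z, w].
In Python, from rig import robot, vision, job gives the robot as it stands.
- The arm moves only by the shell command python3 -m handwheel 'ROWS' [OPENING] [FORCE]. ROWS is JSON, a list of rows, each a list of 4 numbers: the shift along the tool's x, y, z as a fraction of full scale, then the turn about the tool's z as a fraction of full scale. A call has 1 to 20 rows; each row is the pose to reach, as a shift and turn from the pose commanded when the call began, along the tool's axes at that moment, turning the shorter way round; what a row does not reach only later rows make up. Full scale, the value 1, is 300 mm for a shift and 2 pi rad for a turn. A row lasts 1/12 s, in which the tool goes at most 41.7 mm and 7.16 degrees, less where a joint would pass 70% of its speed; a pose out of reach is approached as far as the arm can. A call with a number of a shift or a turn outside -1 to 1 is refused whole. A call with a gripper value outside its range is refused whole. OPENING is the opening in per cent of the stroke, from 0 (shut) to 100 (fully open), set as the call begins (- or left out, the last holds). The fingers move at their own pace and stop on an object; FORCE is the grip in N (left out, the last holds). Time passes only in rows, so rows that repeat a pose let the fingers close. It gives the time, the measured TCP pose, the force, the opening and the grip force at its end, in the units of the state.
- robot.get_obs(): the state, without advancing time (a new reading comes with each control period).
- vision.camera(name): name is "scene" or "side" or "wrist"; returns a dict with "frame" (400x640x3 uint8, red, green, blue), "K" (3x3 intrinsics, pixels), "cam_to_world" (4x4, takes a point from camera to world coordinates); the wrist camera has in their place "hand_eye" (4x4, takes a point from camera to tool coordinates, whose origin is the TCP and whose axes are the flange's). Camera axes: x right, y down, z forward; pixel columns grow to the right and rows downward; lengths in m; the calibration is good to about 2 mm. A picture is of the moment at which its call begins: read the wrist's pose just before it. There is no depth.
- job.hand_in(): hands the job in; it is judged then, once.
Trained networks look in the newest picture that a camera, given by its name, has taken for a name from the list of things; names that differ only in an ending like _2 or _b are one class to them, and where a whole thing is asked for, a point or a joint stands for the part that bears it (a point fixed in the world has none). Each returns a list of dicts, best first, with "conf" (0 to 1); they miss things now and then, are a little off and sometimes report something else, mostly with a low value. They report only what shows in the picture. A call takes as long as a camera call. They do not tell look-alikes from the thing itself.
- vision.look_for(camera, label): "point" ([row, column] in pixels, amid what is visible of it).
- vision.outline_of(camera, label): "mask" (400x640 bool, what is visible of it) and "point" ([row, column] in pixels, amid what is visible of it).
The state is a dict: "time": time; "q": joint angles; "joint_velocities": joint speeds; "joint_torque": joint torques, N m; "position": TCP position; "tool_rot": TCP orientation; "ft_force": force on the tool from outside, world axes, zero at the start; "moment": the same for the moment, N m; "grip_width": finger opening in m; "grip_force": force on a finger pad.
Only numpy, scipy, OpenCV 4.12 (cv2) and the standard library are available. Lean on these libraries where they do the work, as an engineer would, in place of code of your own. Each camera call takes 0.05 s, during which the arm holds its last target. There are 200 camera calls.

### The job

Take the wooden push stick and, keeping your hand off the wood, use it to feed the short board lying on the shear's bed under the guard: flat along the fence and pressed firmly home against the back gauge for about a second, gently enough that the gauge is not shoved out of its setting. Leave the board there against the gauge, lay the push stick back down on the bench, standing on its sole and clear of the shear, and disturb nothing else on the bench.

Things in the scene. Friction and masses are not known exactly. Their poses are not given: they have to be found in the camera images.
- cutter: hand-lever board shear, fixed (blade up, not worked). x = feed direction, y = towards the fence, z up. Origin on the bench, below where the guard's front plane meets the fence's inner face. Aluminium bed x -200 to +220, y -165 to +55 mm, its top 30 mm above the bench, waxed smooth; grey blade bridge at x 90 to 124, 130 mm above the bed; raised lever up to 465 mm high
- mouth (a point): the low opening: point on the bed top where the guard's front plane (x 0) meets the fence face (y 0); axes as the shear's. Clear guard plate from 26 to 80 mm above the bed, roofed over back to the bridge; the opening is clear from y -145 mm to the fence
- fence_end (a point): near end of the fence: inner face, bed-top level, 195 mm before the mouth. The fence is a straight steel bar along the shear's x, 18 mm high above the bed, from here to 100 mm beyond the mouth; axes as the shear's
- holddown (a point): lowest point of the sprung round-nosed hold-down bar (24 mm diameter, across the feed) under the roof, 74 mm beyond the mouth, 8.5 mm above the bed. It rides up 1.5 mm onto the board and presses with about 3.3 N: the push shows a bump of some newtons as the board enters, then a steady drag of a few newtons that differs from day to day
- gauge: back gauge on two rods beyond the bridge. Origin: middle of the mouth-facing face of its aluminium crossbar, bed-top level, 55 mm from the fence face, set 165 to 172 mm beyond the mouth; axes as the shear's. It slips on its rods at about 10 N and is then out of its setting
- gauge_top (a point): middle of the top of the gauge's crossbar face, 30 mm above the bed. The board is stopped by a rigid, upright steel plate 110 mm wide, carried ahead of this crossbar on a fine-setting screw: the plate's stop face stands 10 to 38 mm nearer the mouth than the crossbar face, as last set; this is not measured and must be found by feel
- blank: the short plywood board to be fed, 120 mm long (x) x 80 mm wide (y) x 10 mm thick, about 85 g, lying loose on the bed before the guard, skewed and up to about 20 mm off the fence. Origin: centre of its underside; x points roughly along the feed (leading end at +60 mm)
- blank_lead (a point): middle of the board's leading end, half way up its thickness (5 mm); axes as the board's
- stick: wooden push stick, about 140 g, standing on its sole. x points to its working end; origin on the underside at the push face. Shaft from x 0 back to -192 mm, 28 mm wide, 19 mm high; push face 15 mm high, and above it a 4 mm thick lip juts 12 mm forward to pass over the board's edge
- stick_grip (a point): middle of the stick's handle, 60 mm above the sole, 150 mm behind the push face. The handle is an upright post, 30 mm along the stick, 22 mm across, from the shaft up to 85 mm above the sole; axes as the stick's
- offcut_long: bystander: plywood offcut 260 x 60 x 10 mm on the bench; origin centre of underside
- offcut_small: bystander: plywood offcut 90 x 55 x 10 mm on the bench; origin centre of underside
- screwdriver: bystander: screwdriver lying on the bench; origin centre of underside
- mug: bystander: white mug, 82 mm wide, 95 mm high; origin centre of underside
- tape_measure: bystander: grey tape measure 72 x 36 x 66 mm; origin centre of underside
- screw_jar: bystander: glass jar 68 mm wide, 80 mm high; origin centre of underside
- bowl: bystander: dark wooden bowl 104 mm wide, 45 mm high; origin centre of underside
Not all that is in view belongs to the job. Several things have the shape of the stick; the one meant has the colours described above. Leave any turquoise look-alike of the blank alone.

How it is judged:
By the outcome, as a careful person would: the job done as asked, in the order asked, and still so for the second after the job is handed in, with the robot touching nothing.
It also fails if it takes over 69 s, if anything falls off the work surface, if the arm or the gripper's body presses on something with over 40 N, if the wrist force passes 120 N, or if a joint passes its speed limit or range.

## Working session

There is one attempt and no reset: what is moved stays moved. The work goes in short steps, Python scripts to look and compute and a shell command to move; the robot and the scene stay as the last step left them, time stands still between calls to the robot, and variables do not carry over. Pictures are saved under pics/ and viewed, at most 10 in all, crops included, and the job is handed in when it is done.

```bash
ls; mkdir -p pics; cat > h.py <<'E'
import numpy as np, cv2
from rig import robot, vision, job
from scipy.spatial.transform import Rotation as R
def cam(n):
    o=robot.get_obs(); c=vision.camera(n)
    if 'hand_eye' in c:
        T=np.eye(4); T[:3,:3]=R.from_quat(o['tool_rot']).as_matrix(); T[:3,3]=o['position']
        c['cam_to_world']=T@c['hand_eye']
    return c
def onz(c,rc,z):
    rc=np.atleast_2d(rc); M=c['cam_to_world']
    d=(np.linalg.inv(c['K'])@np.c_[rc[:,1],rc[:,0],np.ones(len(rc))].T)
    d=(M[:3,:3]@d).T; o=M[:3,3]
    return o+d*((z-o[2])/d[:,2])[:,None]
def proj(c,P):
    P=np.atleast_2d(P); M=np.linalg.inv(c['cam_to_world']); p=(M[:3,:3]@P.T).T+M[:3,3]
    u=(c['K']@p.T).T; return np.c_[u[:,1]/u[:,2],u[:,0]/u[:,2]]
def save(n,f): cv2.imwrite('pics/'+n,cv2.cvtColor(f,cv2.COLOR_RGB2BGR))
E
python3 - <<'E'
from h import *
print(robot.get_obs())
L=['mouth','fence_end','holddown','gauge_top','blank','blank_lead','stick','stick_grip','offcut_long','offcut_small','screwdriver','mug','tape_measure','screw_jar','bowl']
Z=dict(mouth=.03,fence_end=.03,holddown=.0385,gauge_top=.06,blank=.04,blank_lead=.035,stick=.02,stick_grip=.06,mug=.05,tape_measure=.03,screw_jar=.04,bowl=.02)
for n in ['scene','side']:
    c=cam(n); save(n+'0.png',c['frame']); print(n,c['cam_to_world'][:3,3].round(3))
    for l in L:
        print(l,[(round(d['conf'],2),np.round(d['point']).astype(int).tolist(),onz(c,d['point'],Z.get(l,.01))[0,:2].round(3).tolist()) for d in vision.look_for(n,l)[:4]])
E
```

```text
pics
{'time': 0.0, 'q': array([-1.78514322e-01,  5.28456542e-01,  1.43388735e+00,  3.58972533e-06,
        1.18139467e+00, -1.78505508e-01]), 'joint_velocities': array([-0.00125136,  0.00056047, -0.00030663, -0.00238572,  0.00062256,
       -0.00175248]), 'joint_torque': array([-5.45745443e-04, -4.40045428e+01, -1.76593530e+01,  6.32597599e-02,
        5.83207863e-02, -1.53719384e-04]), 'position': array([6.24292476e-01, 1.49178559e-04, 2.29582285e-01]), 'tool_rot': array([ 7.07109974e-01,  7.07102775e-01, -6.10558928e-04, -8.82301704e-04]), 'ft_force': array([ 0.32667889, -0.25505975,  0.05268125]), 'moment': array([ 0.0126894 ,  0.03843199, -0.05015381]), 'grip_force': 0.0, 'grip_width': 0.0868792521565323}
scene [1.213 0.506 0.878]
mouth [(0.93, [219, 294], [0.575, -0.071])]
fence_end [(0.78, [220, 292], [0.582, -0.075])]
holddown [(0.6, [219, 292], [0.588, -0.069])]
gauge_top [(0.72, [308, 317], [0.812, 0.192]), (0.41, [212, 242], [0.665, -0.205])]
blank [(0.85, [231, 332], [0.559, 0.065]), (0.61, [204, 378], [0.373, 0.12])]
blank_lead [(0.68, [203, 378], [0.363, 0.116]), (0.62, 
[... 1128 characters left out ...]
188, 294], [0.56, 0.052]), (0.75, [243, 248], [0.309, 0.073]), (0.16, [186, 186], [0.446, 0.356])]
stick [(0.94, [277, 336], [0.301, -0.178]), (0.61, [186, 184], [0.458, 0.373]), (0.6, [216, 160], [0.319, 0.36])]
stick_grip [(0.73, [217, 161], [0.283, 0.323]), (0.73, [280, 339], [0.265, -0.198]), (0.72, [186, 186], [0.422, 0.333])]
offcut_long [(0.74, [148, 291], [0.772, 0.156])]
offcut_small [(0.79, [147, 208], [0.671, 0.419])]
screwdriver [(0.43, [173, 379], [0.756, -0.157])]
mug [(0.95, [291, 428], [0.322, -0.403])]
tape_measure [(0.93, [256, 449], [0.47, -0.428])]
screw_jar [(0.68, [232, 466], [0.564, -0.455]), (0.4, [148, 209], [0.632, 0.386])]
bowl [(0.61, [206, 460], [0.688, -0.422])]
```

View pics/scene0.png

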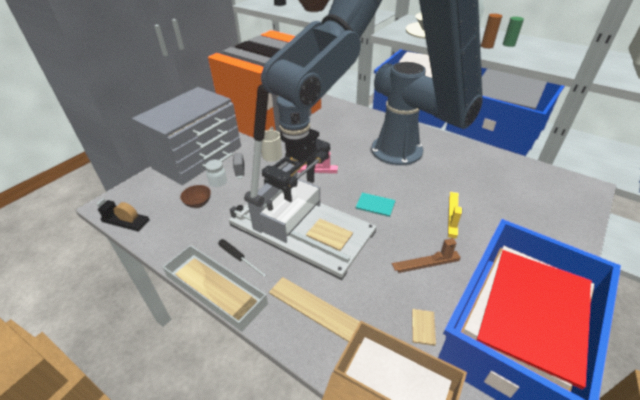

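View pics/side0.png

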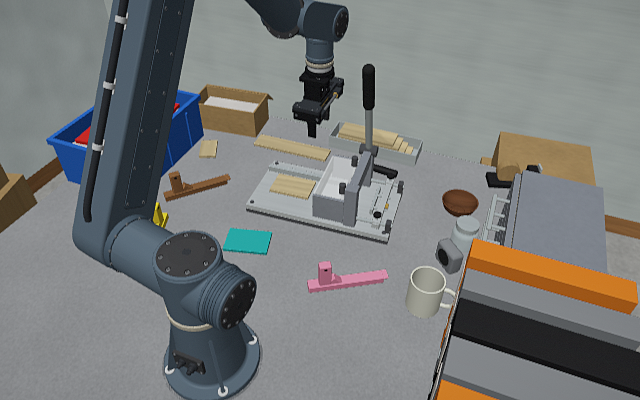

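The wooden (brown) stick is at scene (260,432) and side (184,190). The yellow one at scene (213,454) and the pink one at scene (168,328) are look-alikes by colour. The natural-wood board lies on the bed at scene (233,330), and the turquoise look-alike is at (204,377). I'll confirm this in an enlarged crop, together with the wrist view.

```bash
python3 - <<'E'
from h import *
s=cam('scene'); d=cam('side'); w=cam('wrist')
def crop(f,r0,r1,c0,c1,W,H): return cv2.resize(f[r0:r1,c0:c1],(W,H),interpolation=cv2.INTER_CUBIC)
top=np.hstack([crop(s['frame'],175,280,225,385,480,315),crop(s['frame'],180,285,380,486,320,315)])
bot=np.hstack([crop(w['frame'],0,400,0,640,456,285),crop(d['frame'],140,245,260,387,344,285)])
save('m1.png',np.vstack([top,bot])); np.save('w0.npy',w['cam_to_world']); print(w['cam_to_world'].round(3),w['K'],s['K'][0,0],d['K'][0,0])
for n,c in (('scene',s),('side',d)):
    for l,z in (('stick',.01),('blank',.04)):
        for m in vision.outline_of(n,l)[:4]:
            p=np.argwhere(m['mask']); q=onz(c,p,z)[:,:2]; mu=q.mean(0); e,v=np.linalg.eigh(np.cov((q-mu).T)); print(n,l,round(m['conf'],2),m['point'],len(p),mu.round(3),'dir',v[:,1].round(3),'len',np.ptp((q-mu)@v,axis=0).round(3), s['frame'][0,0] is None, c['frame'][p[:,0],p[:,1]].mean(0).round())
for l in ['blank','mouth','fence_end','blank_lead']:
    print(l,[(round(m['conf'],2),np.round(m['point'],1),onz(w,m['point'],.035)[0,:2].round(3)) for m in vision.look_for('wrist',l)])
E
```

```text
[[ 1.     0.    -0.     0.626]
 [ 0.    -0.968 -0.25   0.069]
 [-0.     0.25  -0.968  0.385]
 [ 0.     0.     0.     1.   ]] [[339.07008241   0.         320.26050874]
 [  0.         339.07008241 205.33776787]
 [  0.           0.           1.        ]] 375.939021766153 489.6779480119305
scene stick 0.85 [262.2, 433.2] 929 [0.461 0.349] dir [-0.843  0.539] len [0.083 0.226] False [136. 102.  78.]
scene stick 0.78 [215.5, 455.3] 497 [0.246 0.335] dir [-0.943 -0.333] len [0.042 0.223] False [214. 198.  81.]
scene stick 0.59 [168.1, 326.6] 288 [ 0.275 -0.166] dir [-0.738  0.675] len [0.126 0.148] False [189. 124. 143.]
scene stick 0.42 [308.6, 315.5] 1993 [0.79  0.167] dir [-0.021  1.   ] len [0.064 0.254] False [220. 199. 150.]
scene blank 0.96 [204.9, 376.1] 550 [0.378 0.112] dir [-0.282  0.959] len [0.082 0.112] False [ 74. 198. 192.]
scene blank 0.59 [232.0, 331.5] 793 [0.574 0.066] dir [-0.153  0.988] len [0.089 0.125] False [223. 204. 156.]
scene blank 0.59 [210.8, 242.8] 135 [ 0.653 -0.224] dir [-0.759 -0.651] len [0.038 0.067] False [153. 156. 155.]
side stick 0.79 [185.0, 182.6] 
[... 179 characters left out ...]
. 118. 141.]
side stick 0.73 [214.3, 159.1] 206 [0.323 0.366] dir [0.682 0.731] len [0.041 0.105] False [139. 124.  26.]
side blank 0.89 [181.5, 292.5] 771 [0.558 0.056] dir [-0.034  0.999] len [0.09  0.123] False [179. 165. 130.]
side blank 0.68 [243.1, 246.2] 1021 [0.308 0.074] dir [-0.245  0.97 ] len [0.085 0.118] False [ 39. 162. 160.]
blank [(0.66, array([126.5, 264.3]), array([0.569, 0.061])), (0.59, array([91.6, 53.5]), array([0.364, 0.094]))]
mouth [(0.96, array([183.5, 270.9]), array([0.574, 0.002]))]
fence_end [(0.96, array([187.3, 268.7]), array([ 0.571, -0.002]))]
blank_lead [(0.88, array([94. , 54.2]), array([0.364, 0.092])), (0.63, array([122.4, 262.8]), array([0.568, 0.065]))]
```

View pics/m1.png

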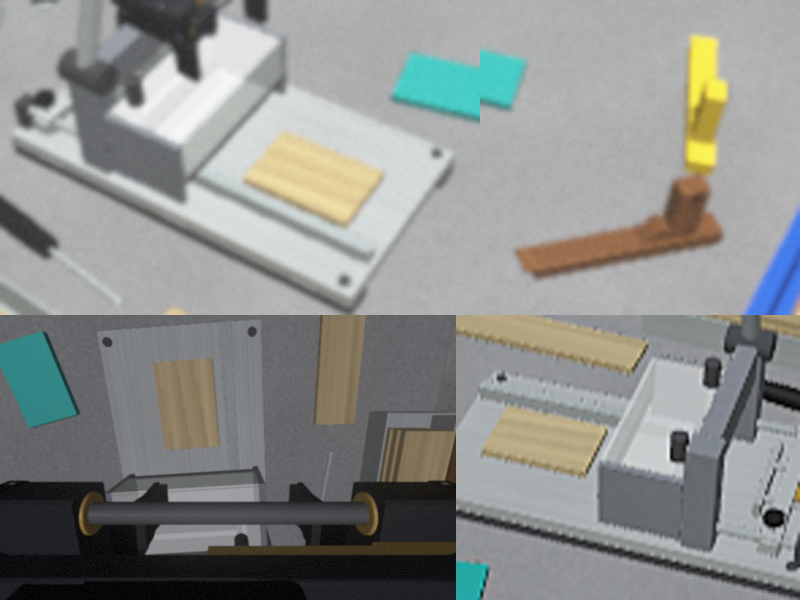

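The crop confirms it: the brown wooden stick (handle at scene ≈ (245,448), working end ≈ (265,393)) is the one to take. The board lies skewed on the bed with the fence on its +x world side, so the feed runs along about −y world. First move: raise the arm a little for a clear wrist view of the infeed.

```bash
python3 -m handwheel '[[0.03,-0.05,-0.1,0],[0.1,-0.15,-0.2,0],[0.1,-0.15,-0.2,0]]' 100; python3 - <<'E'
from h import *
w=cam('wrist'); np.save('w1.npy',w['frame']); np.save('w1T.npy',w['cam_to_world'])
f=w['frame']; save('w1.png',cv2.resize(f[0:260,170:510],(800,612),interpolation=cv2.INTER_CUBIC)[:600])
print(w['cam_to_world'][:3,3])
E
```

```text
time: 2.4
position: [0.5786, 0.0322, 0.2946]
tool_rot: [0.707, 0.708, 0.002, 0.001]
ft_force: [0.1, -1.0, 0.1]
grip_width: 0.0867
grip_force: 0.0
[0.57867921 0.10114241 0.44928397]
```

View pics/w1.png

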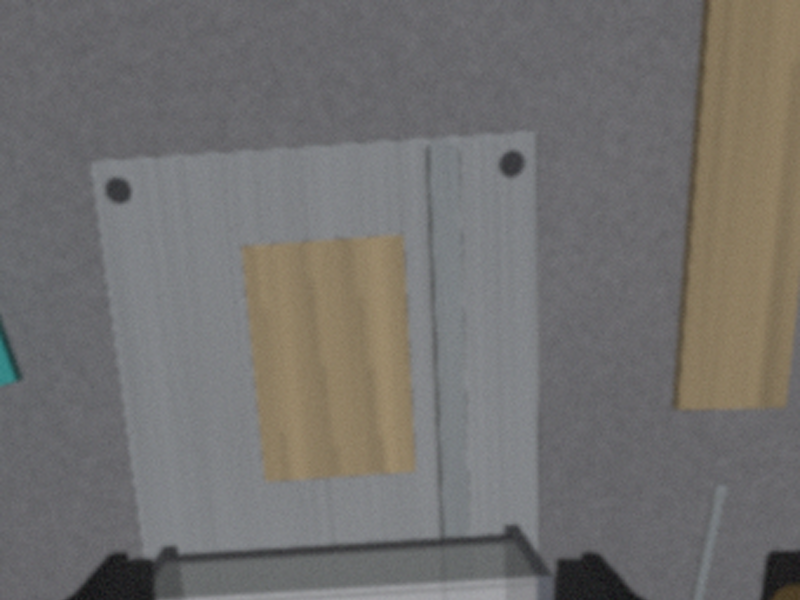

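Board corners in the crop are (243,246), (403,236), (415,470) and (263,480). The fence's inner foot runs (429,150)–(441,538), and the bed's near edge runs (93,161)–(536,131). Next I move to look at the stick and compute the shear and board poses.

```bash
python3 -m handwheel '[[0.05,-0.02,0,-0.01],[0.18,-0.06,0,-0.03],[0.31,-0.1,0,-0.05],[0.44,-0.14,0,-0.07],[0.57,-0.18,0,-0.09],[0.7,-0.22,0,-0.11],[0.83,-0.26,0,-0.125],[0.9,-0.26,0,-0.125],[0.9,-0.26,0,-0.125]]'; python3 - <<'E'
from h import *
w=cam('wrist'); np.save('w2.npy',w['frame']); np.save('w2T.npy',w['cam_to_world'])
f=w['frame']; save('w2.png',f)
for m in vision.look_for('wrist','stick_grip'): print(m, onz(w,m['point'],.06))
for m in vision.outline_of('wrist','stick'):
    p=np.argwhere(m['mask']); print(m['conf'],m['point'],p.min(0),p.max(0),onz(w,m['point'],.02))
c=dict(K=w['K'],cam_to_world=np.load('w1T.npy'))
g=lambda P,z: onz(c,[[y/2.353,170+x/2.353] for x,y in P],z)[:,:2]
bed=g([(93,161),(536,131)],.03); b=g([(243,246),(403,236),(415,470),(263,480)],.04); fe=g([(429,150),(441,538)],.03)
a=lambda v: np.degrees(np.arctan2(v[1],v[0])).round(2)
print('bed',bed,np.linalg.norm(bed[1]-bed[0]),a(bed[1]-bed[0])-90)
print('fence',fe,a(fe[1]-fe[0]))
print('board',b,[np.linalg.norm(b[i]-b[i-1]).round(4) for i in range(4)],a(b[3]-b[0]),a(b[2]-b[1]),a(b[1]-b[0])-90,b.mean(0))
E
```

```text
time: 3.2
position: [0.5013, 0.3043, 0.2897]
tool_rot: [0.38, 0.925, 0.001, -0.0]
ft_force: [0.2, -0.5, 0.9]
grip_width: 0.0873
grip_force: 0.0
{'point': [16.6, 220.9], 'conf': 0.82} [[0.31084213 0.35197849 0.06      ]]
{'point': [130.4, 328.2], 'conf': 0.58} [[0.46946053 0.35049178 0.06      ]]
0.91 [134.0, 325.8] [ 53 312] [220 342] [[0.4721296  0.34513406 0.02      ]]
0.63 [17.2, 218.3] [  0 153] [ 49 262] [[0.2943302  0.34932974 0.02      ]]
bed [[0.45195125 0.15670667]
 [0.66886802 0.17083629]] 0.21737646726132429 -86.27
fence [[ 0.61689003  0.16208809]
 [ 0.62855052 -0.03779279]] -86.66
board [[ 0.52557217  0.11641598]
 [ 0.60420652  0.12126001]
 [ 0.61255022  0.00321558]
 [ 0.53224775 -0.00229151]] [np.float64(0.1189), np.float64(0.0788), np.float64(0.1183), np.float64(0.0805)] -86.78 -85.96 -86.47 [0.56864416 0.05965001]
```

View pics/w2.png

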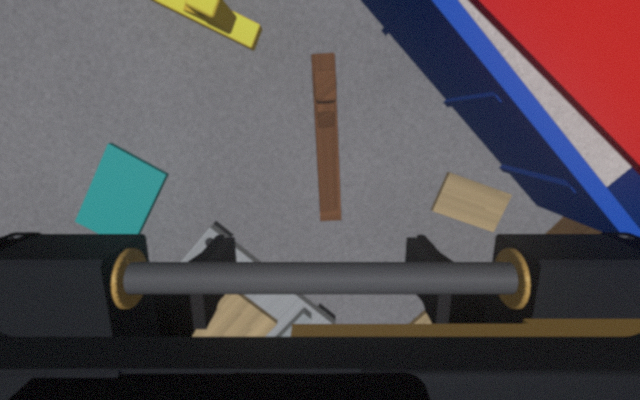

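The wrist view shows the brown stick with its heel at about (323,54), tip at (331,220) and post near (325,85). The shear yaw comes out at ≈ −86.4°, and the origin at ≈ (0.628,−0.032). The board is almost aligned, about 13 mm off the fence. Now I compute the stick's pose and the move to its grip.

```bash
python3 - <<'E'
from h import *
w=cam('wrist'); m=vision.outline_of('wrist','stick')[0]['mask']
rows=np.arange(125,212); mid=[np.where(m[r])[0].mean() for r in rows]; wid=[m[r].sum() for r in rows]
k=np.polyfit(rows,mid,1); r0,r1=np.where(m.any(1))[0][[0,-1]]
P=onz(w,[[r0-.5,np.polyval(k,r0)],[r1+.5,np.polyval(k,r1)]],.019)[:,:2]
d=P[1]-P[0]; L=np.linalg.norm(d); u=d/L; print('heel,tip',P,'L',L,'yaw',np.degrees(np.arctan2(u[1],u[0])),np.median(wid))
mid2=(P[0]+P[1])/2; org=mid2+u*(.102-.012); g=org-.15*u; print('org',org,'grip',g, 'from heel only',P[0]+.042*u)
o=robot.get_obs(); T=R.from_quat(o['tool_rot']).as_matrix(); t=np.r_[g,.049]
print(o['position'], 'shift frac',T.T@(t-o['position'])/.3,'tool x yaw',np.degrees(np.arctan2(T[1,0],T[0,0])))
print(proj(w,np.r_[g,.085]))
E
```

```text
heel,tip [[0.40247293 0.40766257]
 [0.5564339  0.27182957]] L 0.20531582205684162 yaw -41.420543824001406 23.0
org [0.54694207 0.2802038 ] grip [0.43446098 0.37944092] from heel only [0.43396763 0.37987618]
[0.5024465  0.2986733  0.29004586] shift frac [0.35075316 0.03035626 0.80341709] tool x yaw 134.89951617919456
[[ 80.46725194 327.95499166]]
```

```bash
python3 -m handwheel '[[0.1,0.01,0.06,-0.01],[0.22,0.02,0.15,-0.01],[0.32,0.03,0.25,-0.01],[0.35,0.03,0.37,-0.01],[0.35,0.03,0.46,-0.01],[0.35,0.03,0.46,-0.01],[0.35,0.03,0.46,-0.01],[0.35,0.03,0.46,-0.01]]'; python3 - <<'E'
from h import *
w=cam('wrist'); o=robot.get_obs(); T=R.from_quat(o['tool_rot']).as_matrix(); t=np.r_[.4345,.3794,.049]
print(o['position'], 'shift frac',T.T@(t-o['position'])/.3,'tool x yaw',np.degrees(np.arctan2(T[1,0],T[0,0])))
f=w['frame']; print([ (m['conf'],m['point']) for m in vision.look_for('wrist','stick_grip')], proj(w,[[.4345,.3794,.085],[.547,.28,0]]))
save('w3.png',f)
E
```

```text
time: 4.12
position: [0.4362, 0.3803, 0.154]
tool_rot: [0.354, 0.935, 0.001, 0.001]
ft_force: [1.3, 0.8, -0.6]
grip_width: 0.0873
grip_force: 0.0
[0.4364887  0.38064315 0.15467558] shift frac [ 0.00275764 -0.00897759  0.35221348] tool x yaw 138.4923657580187
[(0.78, [217.3, 314.4]), (0.69, [69.0, 121.7])] [[219.25371398 315.47006686]
 [333.52594163 316.93203924]]
```

```bash
python3 -m handwheel '[[0.003,-0.009,0.1,0],[0.003,-0.009,0.22,0],[0.003,-0.009,0.32,0],[0.003,-0.009,0.352,0],[0.003,-0.009,0.352,0],[0.003,-0.009,0.352,0]]'; python3 -m handwheel '[[0,0,0,0],[0,0,0,0],[0,0,0,0],[0,0,0,0],[0,0,0,0],[0,0,0,0]]' 0 45
```

```text
time: 4.72
position: [0.4329, 0.3796, 0.0482]
tool_rot: [0.354, 0.935, 0.001, 0.001]
ft_force: [0.1, 0.5, 0.8]
grip_width: 0.0869
grip_force: 0.0
time: 5.22
position: [0.4318, 0.3793, 0.0474]
tool_rot: [0.353, 0.935, 0.0, 0.0]
ft_force: [-0.1, -0.0, 1.0]
grip_width: 0.0549
grip_force: 0.0
```

```bash
python3 -m handwheel '[[0,0,0,0],[0,0,0,0],[0,0,0,0],[0,0,0,0],[0,0,0,0],[0,0,0,0],[0,0,0,0],[0,0,0,0],[0,0,0,0],[0,0,0,0]]' 0 45
```

```text
time: 6.05
position: [0.4316, 0.3792, 0.0469]
tool_rot: [0.353, 0.935, -0.0, -0.0]
ft_force: [0.6, -0.1, -1.7]
grip_width: 0.0219
grip_force: 45.0
```

```bash
python3 -m handwheel '[[0,0,-0.04,0],[0,0,-0.12,0],[0,0,-0.25,0],[0,0,-0.37,0],[-0.06,-0.04,-0.37,0.012],[-0.15,-0.1,-0.37,0.027],[-0.25,-0.165,-0.37,0.044],[-0.35,-0.23,-0.37,0.062],[-0.45,-0.295,-0.37,0.08],[-0.55,-0.36,-0.37,0.098],[-0.64,-0.425,-0.37,0.115],[-0.7,-0.464,-0.37,0.125],[-0.7,-0.464,-0.37,0.125],[-0.7,-0.464,-0.37,0.125]]'; python3 - <<'E'
from h import *
w=cam('wrist'); s=cam('scene');o=robot.get_obs(); T=R.from_quat(o['tool_rot']).as_matrix()
u=np.array([.0628,-.998]);v=np.array([.998,.0628]);O=np.array([.628,-.032])
d=o['position'][:2]-O; print(o['position'],'shear',d@u,d@v,'tool x yaw',np.degrees(np.arctan2(T[1,0],T[0,0])),o['ft_force'])
a=w['frame'][:,100:500]; b=cv2.resize(s['frame'][150:280,230:430],(400,260),interpolation=cv2.INTER_CUBIC)
save('m4.png',np.hstack([cv2.copyMakeBorder(b,0,140,0,0,cv2.BORDER_CONSTANT),a]))
E
```

```text
time: 7.22
position: [0.4973, 0.135, 0.1586]
tool_rot: [0.685, 0.728, 0.0, -0.0]
ft_force: [-0.4, 0.1, -2.1]
grip_width: 0.0218
grip_force: 45.0
[0.49653036 0.13653061 0.15829624] shear -0.1764498380719925 -0.12062298323836763 tool x yaw 93.64320265593963 [ 0.63567598  1.17944046 -2.01424655]
```

View pics/m4.png

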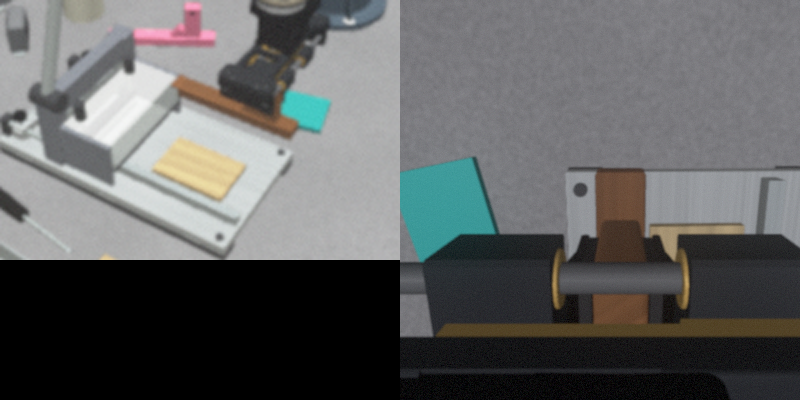

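Stick is held level and parallel to the feed, on the robot side of the board (stick at crop cols 598–645, board from 650). Lowering it onto the bed beside the board.

```bash
python3 -m handwheel '[[0,0,0.06,0],[0,0,0.16,0],[0,0,0.23,0],[0,0,0.255,0],[0,0,0.26,0],[0,0,0.26,0],[0,0,0.26,0],[0,0,0.26,0]]'; python3 -m handwheel '[[0,0,0.003,0],[0,0,0.005,0],[0,0,0.005,0],[0,0,0.005,0]]'
```

```text
time: 7.98
position: [0.4981, 0.1363, 0.0812]
tool_rot: [0.684, 0.729, 0.001, 0.001]
ft_force: [0.1, -0.2, -1.1]
grip_width: 0.0215
grip_force: 45.0
time: 8.32
position: [0.4972, 0.1359, 0.0787]
tool_rot: [0.685, 0.729, 0.0, 0.0]
ft_force: [-0.5, -0.3, -0.8]
grip_width: 0.0219
grip_force: 45.0
```

```bash
python3 -m handwheel '[[0,0.01,0,0],[0,0.02,0,0],[0,0.03,0,0],[0,0.04,0,0],[0,0.046,0,0],[0,0.052,0,0],[0,0.058,0,0],[0,0.064,0,0],[0,0.07,0,0],[0,0.075,0,0],[0,0.075,0,0]]'; python3 -m handwheel '[[0,0.003,0,0],[0,0.006,0,0],[0,0.008,0,0],[0,0.008,0,0]]';python3 -m handwheel '[[0,0.003,0,0],[0,0.005,0,0],[0,0.005,0,0]]'
```

```text
time: 9.23
position: [0.5201, 0.1373, 0.0785]
tool_rot: [0.685, 0.729, 0.0, 0.0]
ft_force: [0.6, 0.0, -2.6]
grip_width: 0.0217
grip_force: 45.0
time: 9.57
position: [0.5214, 0.1374, 0.0784]
tool_rot: [0.685, 0.729, -0.001, -0.0]
ft_force: [-1.6, -0.1, -0.3]
grip_width: 0.022
grip_force: 45.0
time: 9.82
position: [0.5216, 0.1375, 0.0782]
tool_rot: [0.685, 0.729, -0.001, -0.001]
ft_force: [-4.7, 0.1, 1.5]
grip_width: 0.0219
grip_force: 45.0
```

Fence contact felt: −4.7 N, with the stick's centre 95 mm from the fence as expected. Backing off, going behind the trailing end and checking in the picture.

```bash
python3 -m handwheel '[[0,-0.01,0,0],[0,-0.025,0,0],[0.05,-0.025,0,0],[0.15,-0.025,0,0],[0.27,-0.025,0,0],[0.4,-0.025,0,0],[0.48,-0.025,0,0],[0.5,-0.025,0,0],[0.5,0.04,0,0],[0.5,0.11,0,0],[0.5,0.17,0,0],[0.5,0.18,0,0],[0.5,0.18,0,0],[0.5,0.18,0,0]]'; python3 - <<'E'
from h import *
w=cam('wrist'); s=cam('scene');d_=cam('side');o=robot.get_obs(); T=R.from_quat(o['tool_rot']).as_matrix()
u=np.array([.0628,-.998]);v=np.array([.998,.0628]);O=np.array([.628,-.032])
d=o['position'][:2]-O; print(o['position'],'shear',d@u,d@v,'yaw',np.degrees(np.arctan2(T[1,0],T[0,0])),o['ft_force'])
P=lambda x,y,z: np.r_[O+x*u+y*v,z]
for n,c in (('scene',s),('side',d_)):
    m=max(vision.outline_of(n,'blank'),key=lambda m:(c['frame'][m['mask']].mean(0)[0]>140)*m['conf'])
    q=onz(c,np.argwhere(m['mask']),.037)[:,:2]-O; print(n,(q@u).min(),(q@u).max(),(q@v).min(),(q@v).max())
b=cv2.resize(s['frame'][170:280,240:440],(800,440),interpolation=cv2.INTER_CUBIC); save('m5.png',b)
E
```

```text
time: 10.98
position: [0.5669, 0.2899, 0.0781]
tool_rot: [0.685, 0.729, -0.001, -0.0]
ft_force: [0.3, -0.4, -1.3]
grip_width: 0.0218
grip_force: 45.0
[0.56643744 0.29028387 0.07823145] shear -0.3255054301177998 -0.0412000125458338 yaw 93.60792703592362 [-0.81703656  0.86294779 -0.90213329]
scene -0.1595977227145008 -0.03546899538601628 -0.08406188650709073 -0.007942787169251517
side -0.15243542719657865 -0.032274576464015124 -0.09272327218258818 6.374376243376882e-05
```

View pics/m5.png

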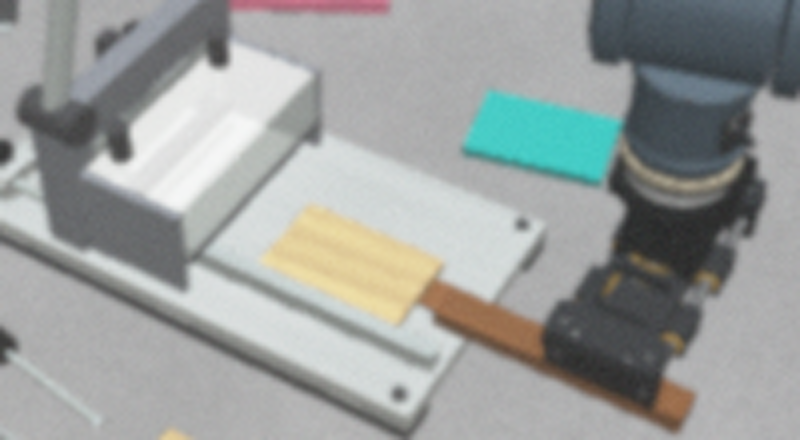

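The board now lies along the fence, with the stick's lip just at its trailing end (crop (435,290)) and on the board's centreline. Feeding up to just short of the hold-down.

```bash
python3 -m handwheel '[[-0.02,0,0,0],[-0.04,0,0,0],[-0.052,0,0,0],[-0.06,0.001,0,0],[-0.068,0.002,0,0],[-0.077,0.003,0,0],[-0.09,0.004,0,0],[-0.11,0.004,0,0],[-0.135,0.004,0,0],[-0.16,0.004,0,0],[-0.185,0.004,0,0],[-0.21,0.004,0,0],[-0.235,0.004,0,0],[-0.26,0.004,0,0],[-0.285,0.004,0,0],[-0.31,0.004,0,0],[-0.335,0.004,0,0],[-0.355,0.004,0,0],[-0.367,0.004,0,0],[-0.375,0.004,0,0]]'; python3 - <<'E'
from h import *
s=cam('scene');d_=cam('side');o=robot.get_obs(); T=R.from_quat(o['tool_rot']).as_matrix()
u=np.array([.0628,-.998]);v=np.array([.998,.0628]);O=np.array([.628,-.032])
d=o['position'][:2]-O; print(o['position'],'shear',d@u,d@v,'yaw',np.degrees(np.arctan2(T[1,0],T[0,0])),o['ft_force'])
b=cv2.resize(s['frame'][170:260,240:400],(500,281),interpolation=cv2.INTER_CUBIC); save('m6.png',np.vstack([b,cv2.resize(d_['frame'][130:240,230:430],(500,275),interpolation=cv2.INTER_CUBIC)]))
E
```

```text
time: 12.9
position: [0.5763, 0.1779, 0.0785]
tool_rot: [0.685, 0.729, 0.0, 0.0]
ft_force: [0.5, 0.3, -2.1]
grip_width: 0.0213
grip_force: 45.0
[0.57628082 0.17808479 0.0784762 ] shear -0.21291258998798526 -0.0384224178353968 yaw 93.57962877971421 [-0.2124033   0.83910076 -1.96640548]
```

View pics/m6.png

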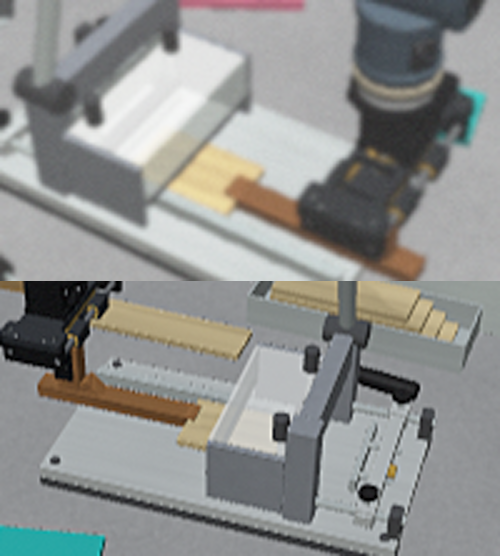

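Board is entering the mouth straight, along the fence, with the lip over its trailing edge. Now slowly through the hold-down bump.

```bash
python3 -m handwheel '[[-0.004,0,0,0],[-0.008,0,0,0],[-0.012,0,0,0],[-0.016,0,0,0],[-0.02,0,0,0],[-0.024,0,0,0],[-0.028,0,0,0],[-0.032,0,0,0],[-0.036,0,0,0],[-0.04,0,0,0]]'; python3 -m handwheel '[[-0.004,0,0,0],[-0.008,0,0,0],[-0.012,0,0,0],[-0.016,0,0,0],[-0.02,0,0,0]]'; python3 -m handwheel '[[-0.004,0,0,0],[-0.008,0,0,0],[-0.012,0,0,0],[-0.016,0,0,0],[-0.02,0,0,0]]'; python3 -m handwheel '[[-0.004,0,0,0],[-0.008,0,0,0],[-0.012,0,0,0],[-0.016,0,0,0],[-0.02,0,0,0]]'
```

```text
time: 13.83
position: [0.5771, 0.168, 0.0789]
tool_rot: [0.685, 0.728, 0.001, -0.001]
ft_force: [-1.2, 8.7, 1.2]
grip_width: 0.022
grip_force: 45.0
time: 14.25
position: [0.5774, 0.1615, 0.0787]
tool_rot: [0.685, 0.729, 0.001, -0.0]
ft_force: [-0.5, 4.7, -0.2]
grip_width: 0.0216
grip_force: 45.0
time: 14.67
position: [0.5777, 0.1544, 0.0785]
tool_rot: [0.685, 0.729, 0.0, -0.0]
ft_force: [-0.9, 4.2, 1.1]
grip_width: 0.0219
grip_force: 45.0
time: 15.08
position: [0.5781, 0.1484, 0.0785]
tool_rot: [0.685, 0.729, 0.0, -0.0]
ft_force: [0.1, 4.3, 0.8]
grip_width: 0.022
grip_force: 45.0
```

Bump passed (8.7 N), steady drag ≈ 4.3 N with the leading end ≈ 87 mm in. I'll go on to ≈ 117 mm, then feel for the stop in small steps with a force check between them.

```bash
cat > chk.py <<'E'
from h import *
import sys
o=robot.get_obs(); f=-o['ft_force']@np.array([.0628,-.998,0]); d=o['position'][:2]-[.628,-.032]
print('F %.1f lead %.1f t %.1f'%(f,1e3*(d@[.0628,-.998]+.15+.12),o['time'])); sys.exit(f>6.6)
E
python3 -m handwheel '[[-0.005,0,0,0],[-0.01,0,0,0],[-0.015,0,0,0],[-0.02,0,0,0],[-0.025,0,0,0],[-0.03,0,0,0],[-0.035,0,0,0],[-0.04,0,0,0],[-0.045,0,0,0],[-0.05,0,0,0]]' >/dev/null; python3 chk.py && python3 -m handwheel '[[-0.005,0,0,0],[-0.01,0,0,0],[-0.015,0,0,0],[-0.02,0,0,0],[-0.025,0,0,0],[-0.03,0,0,0],[-0.035,0,0,0],[-0.04,0,0,0],[-0.045,0,0,0],[-0.05,0,0,0]]' >/dev/null; python3 chk.py
```

```text
F 5.2 lead 101.8 t 15.9
F 5.2 lead 101.8 t 15.9False
False
```

```bash
sed -i 's/sys.exit(f>6.6)/sys.exit(int(f>6.6))/' chk.py
python3 -m handwheel '[[-0.005,0,0,0],[-0.01,0,0,0],[-0.015,0,0,0],[-0.02,0,0,0],[-0.025,0,0,0],[-0.03,0,0,0],[-0.035,0,0,0],[-0.04,0,0,0],[-0.045,0,0,0],[-0.05,0,0,0]]' >/dev/null; python3 chk.py &&
python3 -m handwheel '[[-0.002,0,0,0],[-0.004,0,0,0]]' >/dev/null && python3 chk.py &&
python3 -m handwheel '[[-0.002,0,0,0],[-0.004,0,0,0]]' >/dev/null && python3 chk.py &&
python3 -m handwheel '[[-0.002,0,0,0],[-0.004,0,0,0]]' >/dev/null && python3 chk.py &&
python3 -m handwheel '[[-0.002,0,0,0],[-0.004,0,0,0]]' >/dev/null && python3 chk.py &&
python3 -m handwheel '[[-0.002,0,0,0],[-0.004,0,0,0]]' >/dev/null && python3 chk.py &&
python3 -m handwheel '[[-0.002,0,0,0],[-0.004,0,0,0]]' >/dev/null && python3 chk.py &&
python3 -m handwheel '[[-0.002,0,0,0],[-0.004,0,0,0]]' >/dev/null && python3 chk.py &&
python3 -m handwheel '[[-0.002,0,0,0],[-0.004,0,0,0]]' >/dev/null && python3 chk.py &&
python3 -m handwheel '[[-0.002,0,0,0],[-0.004,0,0,0]]' >/dev/null && python3 chk.py &&
python3 -m handwheel '[[-0.002,0,0,0],[-0.004,0,0,0]]' >/dev/null && python3 chk.py
```

```text
F 4.0 lead 116.8 t 16.8
F 5.0 lead 118.0 t 16.9
F 5.3 lead 119.1 t 17.1
F 5.4 lead 120.3 t 17.2
F 4.7 lead 121.5 t 17.4
F 4.9 lead 122.8 t 17.6
F 4.5 lead 123.9 t 17.8
F 4.2 lead 125.2 t 17.9
F 4.5 lead 126.3 t 18.1
F 4.7 lead 127.5 t 18.2
F 4.0 lead 128.7 t 18.4
```

```bash

python3 -m handwheel '[[-0.002,0,0,0],[-0.004,0,0,0]]' >/dev/null && python3 chk.py &&
python3 -m handwheel '[[-0.002,0,0,0],[-0.004,0,0,0]]' >/dev/null && python3 chk.py &&
python3 -m handwheel '[[-0.002,0,0,0],[-0.004,0,0,0]]' >/dev/null && python3 chk.py &&
python3 -m handwheel '[[-0.002,0,0,0],[-0.004,0,0,0]]' >/dev/null && python3 chk.py &&
python3 -m handwheel '[[-0.002,0,0,0],[-0.004,0,0,0]]' >/dev/null && python3 chk.py &&
python3 -m handwheel '[[-0.002,0,0,0],[-0.004,0,0,0]]' >/dev/null && python3 chk.py &&
python3 -m handwheel '[[-0.002,0,0,0],[-0.004,0,0,0]]' >/dev/null && python3 chk.py &&
python3 -m handwheel '[[-0.002,0,0,0],[-0.004,0,0,0]]' >/dev/null && python3 chk.py &&
python3 -m handwheel '[[-0.002,0,0,0],[-0.004,0,0,0]]' >/dev/null && python3 chk.py &&
python3 -m handwheel '[[-0.002,0,0,0],[-0.004,0,0,0]]' >/dev/null && python3 chk.py &&
python3 -m handwheel '[[-0.002,0,0,0],[-0.004,0,0,0]]' >/dev/null && python3 chk.py &&
python3 -m handwheel '[[-0.002,0,0,0],[-0.004,0,0,0]]' >/dev/null && python3 chk.py &&
python3 -m handwheel '[[-0.002,0,0,0],[-0.004,0,0,0]]' >/dev/null && python3 chk.py &&
python3 -m handwheel '[[-0.002,0,0,0],[-0.004,0,0,0]]' >/dev/null && python3 chk.py &&
python3 -m handwheel '[[-0.002,0,0,0],[-0.004,0,0,0]]' >/dev/null && python3 chk.py
```

```text
F 5.0 lead 130.0 t 18.6
F 4.6 lead 131.2 t 18.8
F 4.6 lead 132.3 t 18.9
F 3.8 lead 133.6 t 19.1
F 4.5 lead 134.7 t 19.2
F 5.0 lead 136.0 t 19.4
F 4.4 lead 137.2 t 19.6
F 4.8 lead 138.3 t 19.8
F 4.4 lead 139.6 t 19.9
F 4.1 lead 140.8 t 20.1
F 4.7 lead 141.9 t 20.2
F 4.7 lead 143.1 t 20.4
F 4.9 lead 144.4 t 20.6
F 4.9 lead 145.6 t 20.8
F 4.2 lead 146.8 t 20.9
```

```bash

python3 -m handwheel '[[-0.002,0,0,0],[-0.004,0,0,0]]' >/dev/null && python3 chk.py &&
python3 -m handwheel '[[-0.002,0,0,0],[-0.004,0,0,0]]' >/dev/null && python3 chk.py &&
python3 -m handwheel '[[-0.002,0,0,0],[-0.004,0,0,0]]' >/dev/null && python3 chk.py &&
python3 -m handwheel '[[-0.002,0,0,0],[-0.004,0,0,0]]' >/dev/null && python3 chk.py &&
python3 -m handwheel '[[-0.002,0,0,0],[-0.004,0,0,0]]' >/dev/null && python3 chk.py &&
python3 -m handwheel '[[-0.002,0,0,0],[-0.004,0,0,0]]' >/dev/null && python3 chk.py &&
python3 -m handwheel '[[-0.002,0,0,0],[-0.004,0,0,0]]' >/dev/null && python3 chk.py &&
python3 -m handwheel '[[-0.002,0,0,0],[-0.004,0,0,0]]' >/dev/null && python3 chk.py &&
python3 -m handwheel '[[-0.002,0,0,0],[-0.004,0,0,0]]' >/dev/null && python3 chk.py &&
python3 -m handwheel '[[-0.002,0,0,0],[-0.004,0,0,0]]' >/dev/null && python3 chk.py &&
python3 -m handwheel '[[-0.002,0,0,0],[-0.004,0,0,0]]' >/dev/null && python3 chk.py &&
python3 -m handwheel '[[-0.002,0,0,0],[-0.004,0,0,0]]' >/dev/null && python3 chk.py &&
python3 -m handwheel '[[-0.002,0,0,0],[-0.004,0,0,0]]' >/dev/null && python3 chk.py &&
python3 -m handwheel '[[-0.002,0,0,0],[-0.004,0,0,0]]' >/dev/null && python3 chk.py &&
python3 -m handwheel '[[-0.002,0,0,0],[-0.004,0,0,0]]' >/dev/null && python3 chk.py
```

```text
F 4.3 lead 147.9 t 21.1
F 7.4 lead 148.9 t 21.2
```

Contact felt at lead ≈ 148.5 mm. Now the press, in steps of ≈ 0.3 mm.

```bash

python3 -m handwheel '[[0,0,0,0]]' >/dev/null ; python3 chk.py ; 
python3 -m handwheel '[[-0.001,0,0,0]]' >/dev/null ; python3 chk.py ; python3 -m handwheel '[[0,0,0,0]]' >/dev/null ; python3 chk.py
```

```text
F 5.9 lead 148.9 t 21.3
F 7.4 lead 148.9 t 21.4
F 6.6 lead 148.9 t 21.5
```

```bash

python3 -m handwheel '[[-0.001,0,0,0],[-0.001,0,0,0]]' >/dev/null ; python3 chk.py ; 
python3 -m handwheel '[[-0.001,0,0,0],[-0.001,0,0,0]]' >/dev/null ; python3 chk.py ; python3 -m handwheel '[[0,0,0,0]]' >/dev/null ; python3 chk.py;  python3 -m handwheel '[[0,0,0,0]]' >/dev/null ; python3 chk.py
```

```text
F 6.4 lead 148.9 t 21.7
F 6.8 lead 149.0 t 21.8
F 7.7 lead 149.0 t 21.9
F 6.7 lead 149.0 t 22.0
```

```bash

python3 -m handwheel '[[-0.001,0,0,0],[-0.002,0,0,0]]' >/dev/null ; python3 chk.py ; python3 -m handwheel '[[0,0,0,0]]' >/dev/null ; python3 chk.py;  python3 -m handwheel '[[0,0,0,0]]' ; python3 chk.py; python3 -m handwheel '[[-0.001,0,0,0],[-0.002,0,0,0]]' >/dev/null ; python3 chk.py ; python3 -m handwheel '[[0,0,0,0]]' >/dev/null ; python3 chk.py;  python3 -m handwheel '[[0,0,0,0]]' >/dev/null ; python3 chk.py
```

```text
F 10.1 lead 149.1 t 22.2
F 9.7 lead 149.1 t 22.2
time: 22.33
position: [0.582, 0.0863, 0.0788]
tool_rot: [0.685, 0.729, 0.001, -0.001]
ft_force: [-0.4, 10.5, 2.0]
grip_width: 0.0215
grip_force: 45.0
F 10.5 lead 149.1 t 22.3
F 12.0 lead 149.1 t 22.5
F 11.8 lead 149.1 t 22.6
F 10.5 lead 149.1 t 22.7
```

```bash

python3 -m handwheel '[[0,0,0,0],[0,0,0,0],[0,0,0,0],[0,0,0,0],[0,0,0,0],[0,0,0,0],[0,0,0,0]]' >/dev/null ; python3 chk.py ; python3 -m handwheel '[[0,0,0,0],[0,0,0,0],[0,0,0,0],[0,0,0,0],[0,0,0,0],[0,0,0,0],[0,0,0,0],[0,0,0,0]]' >/dev/null ; python3 chk.py
```

```text
F 11.8 lead 149.1 t 23.2
F 11.0 lead 149.1 t 23.9
```

Held for over 1.2 s at ≈ 11.3 N total (≈ 6.7 N on the gauge), with no creep. Retracting straight back, then lifting.

```bash

python3 -m handwheel '[[0.005,0,0,0],[0.012,0,0,0],[0.025,0,0,0],[0.05,0,0,0],[0.1,0,0,0],[0.17,0,0,0],[0.26,0,0,0],[0.35,0,0,0],[0.45,0,0,0],[0.55,0,0,0],[0.64,0,0,0],[0.68,0,0,0],[0.68,0,-0.08,0],[0.68,0,-0.2,0],[0.68,0,-0.2,0],[0.68,0,-0.2,0]]'; python3 - <<'E'
from h import *
s=cam('scene');d_=cam('side');o=robot.get_obs(); T=R.from_quat(o['tool_rot']).as_matrix()
t=np.r_[.4325,.3793,.060]; print(o['position'],T.T@(t-o['position'])/.3,'yaw',np.degrees(np.arctan2(T[1,0],T[0,0])))
a=cv2.resize(s['frame'][170:270,220:380],(640,400),interpolation=cv2.INTER_CUBIC); b=cv2.resize(d_['frame'][140:245,240:408],(640,200*2),interpolation=cv2.INTER_CUBIC)
save('m7.png',cv2.resize(np.vstack([a,b]),(480,600)))
E
```

```text
time: 25.25
position: [0.5711, 0.2878, 0.1406]
tool_rot: [0.685, 0.729, 0.002, 0.002]
ft_force: [0.5, 0.0, -1.8]
grip_width: 0.0216
grip_force: 45.0
[0.56861935 0.28686522 0.13770089] [ 0.33603354 -0.43319479  0.25944882] yaw 93.57207406504448
```

View pics/m7.png

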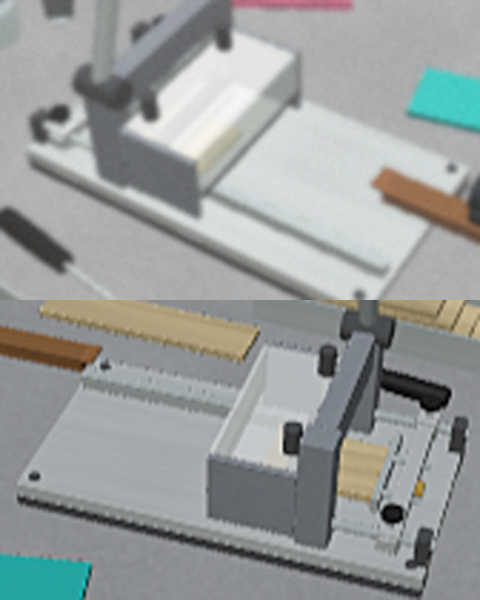

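The board has stayed under the guard with its leading end flat on the stop plate (crop (385,475)). Carrying the stick back to its original spot.

```bash

python3 -m handwheel '[[0.04,-0.05,0,-0.012],[0.1,-0.12,0,-0.03],[0.17,-0.21,0,-0.048],[0.24,-0.3,0,-0.066],[0.3,-0.38,0,-0.084],[0.335,-0.433,0,-0.102],[0.335,-0.433,0,-0.12],[0.335,-0.433,0.05,-0.125],[0.335,-0.433,0.15,-0.125],[0.335,-0.433,0.23,-0.125],[0.335,-0.433,0.25,-0.125],[0.335,-0.433,0.26,-0.125],[0.335,-0.433,0.26,-0.125],[0.335,-0.433,0.26,-0.125],[0.335,-0.433,0.26,-0.125]]';python3 -m handwheel '[[0,0,0.01,0],[0,0,0.02,0],[0,0,0.03,0],[0,0,0.036,0],[0,0,0.036,0],[0,0,0.036,0]]'
```

```text
time: 26.6
position: [0.4343, 0.3803, 0.0616]
tool_rot: [0.354, 0.935, 0.001, 0.001]
ft_force: [-0.1, -0.2, -1.8]
grip_width: 0.0217
grip_force: 45.0
time: 27.1
position: [0.4332, 0.3798, 0.0495]
tool_rot: [0.353, 0.935, -0.0, -0.0]
ft_force: [0.2, 0.2, -2.0]
grip_width: 0.0217
grip_force: 45.0
```

```bash

python3 -m handwheel '[[0,0,0.003,0],[0,0,0.005,0],[0,0,0.005,0],[0,0,0.005,0]]';python3 -m handwheel '[[0,0,0.002,0],[0,0,0.003,0],[0,0,0.003,0],[0,0,0.003,0]]'
```

```text
time: 27.43
position: [0.4334, 0.3799, 0.0482]
tool_rot: [0.353, 0.935, -0.0, 0.0]
ft_force: [0.0, 0.0, -2.2]
grip_width: 0.0216
grip_force: 45.0
time: 27.77
position: [0.4333, 0.3799, 0.0472]
tool_rot: [0.353, 0.935, -0.0, -0.0]
ft_force: [0.6, 0.5, -2.0]
grip_width: 0.0215
grip_force: 45.0
```

```bash

python3 -m handwheel '[[0,0,0.002,0],[0,0,0.002,0],[0,0,0.002,0]]'|sed -n '2p;4p';python3 -m handwheel '[[0,0,0.002,0],[0,0,0.002,0],[0,0,0.002,0]]'|sed -n '2p;4p'
```

```text
position: [0.4334, 0.38, 0.0468]
ft_force: [0.1, -0.6, -0.1]
position: [0.4335, 0.38, 0.0468]
ft_force: [-1.1, -1.1, 5.6]
```

```bash

python3 -m handwheel '[[0,0,-0.002,0],[0,0,-0.002,0]]'|sed -n '2p;4p';python3 -m handwheel '[[0,0,0,0],[0,0,0,0],[0,0,0,0],[0,0,0,0],[0,0,0,0],[0,0,0,0],[0,0,0,0],[0,0,0,0],[0,0,0,0],[0,0,0,0],[0,0,0,0],[0,0,0,0]]' 100; python3 -m handwheel '[[0,0,-0.05,0],[0,0,-0.15,0],[0,0,-0.28,0],[0,0,-0.42,0],[0,0,-0.55,0],[0,0,-0.68,0],[0,0,-0.8,0],[0,0,-0.8,0],[0,0,-0.8,0]]'
python3 - <<'E'
from h import *
s=cam('scene');d_=cam('side')
for n,c in (('scene',s),('side',d_)):
    for m in vision.outline_of(n,'stick')[:3]: print(n,m['conf'],m['point'],c['frame'][m['mask']].mean(0).round())
save('m8.png',np.vstack([cv2.resize(s['frame'][100:400,80:560],(480,300)),cv2.resize(d_['frame'][100:400,80:560],(480,300))]))
E
```

```text
position: [0.4335, 0.38, 0.0468]
ft_force: [-0.7, 0.4, 2.9]
time: 29.43
position: [0.4334, 0.3799, 0.0467]
tool_rot: [0.353, 0.935, 0.0, 0.0]
ft_force: [0.6, 0.1, 0.1]
grip_width: 0.0856
grip_force: 0.0
time: 30.18
position: [0.4344, 0.3806, 0.2896]
tool_rot: [0.353, 0.935, 0.003, 0.002]
ft_force: [0.4, -0.1, -0.2]
grip_width: 0.0872
grip_force: 0.0
scene 0.86 [167.4, 322.5] [202. 132. 153.]
scene 0.64 [259.6, 434.5] [136. 102.  79.]
scene 0.64 [212.6, 452.2] [215. 199.  78.]
side 0.89 [280.7, 335.4] [175. 112. 135.]
side 0.75 [182.7, 187.8] [99. 69. 43.]
side 0.6 [224.9, 156.3] [161. 149.  44.]
```

View pics/m8.png

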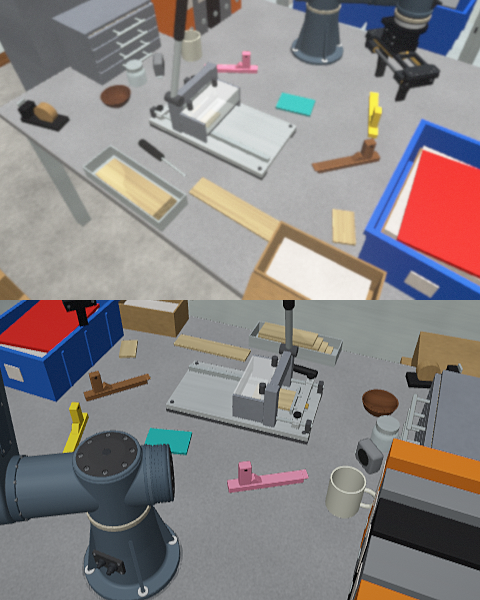

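The brown stick stands on its sole back in its place (scene crop (350,155)), clear of the shear. The board is under the guard, everything else looks as it was, and the gripper is open and clear.

```bash
python3 -c "
from rig import job; print(job.hand_in())"
```

```text
the job is handed in; nothing more can be done
None
```

The job is handed in: the board lies along the fence against the gauge's stop, pressed there at about 6–7 N for over a second with no sign of the gauge shifting, and the wooden push stick stands on its sole on the bench, clear of the shear, with nothing else visibly disturbed.

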